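Riser plates up to the green mark of the height gauge

TASK

Build up the specimen riser: stack the maroon aluminium riser plates squarely on the cream pedestal of the height-gauge stand, lengthwise like the pedestal, and stop when the top face of the stack is level with the green band on the gauge post (anywhere between the band's lower and upper edge). One plate may be enough or it may take both, one on the other; leave a plate that is not needed where it lies.

Things in the scene. Friction and masses are not known exactly. Their poses are not given: they have to be found in the camera images.
- plate_a_center (a point): centre (half-way up) of one solid maroon anodised aluminium riser plate: 60 mm along its x, 90 mm along its y, 30 mm thick along its z (up), about 0.4 kg. It starts flat on the bench. Both plates are alike and interchangeable. The other small things on the bench (blue slide box, round clear dish, tape dispenser) are not riser plates.
- plate_b_center (a point): centre (half-way up) of the other solid maroon anodised aluminium riser plate: 60 mm along its x, 90 mm along its y, 30 mm thick along its z (up), about 0.4 kg. It starts flat on the bench. Both plates are alike and interchangeable. The other small things on the bench (blue slide box, round clear dish, tape dispenser) are not riser plates.
- platform (a point): centre of the top face of the cream pedestal on which the stack is built, 40 mm above the bench. The face is 50 mm along its x and 90 mm along its y, z up; the pedestal stands on a cream foot 10 mm thick and does not move. The thin steel gauge post stands 90 mm from here along +y and reaches 100 mm above this face.
- band (a point): centre of the green band: a green block 30 mm along x, 22 mm along y and 38 mm tall, clamped on the gauge post 90 mm along +y from the pedestal's centre; axes as the pedestal's. It is fixed; its height differs from time to time, and its centre is 24 to 66 mm above the pedestal's top face. Its edges lie 19 mm above and below this point: the top of the finished stack must lie between them.
Mind the look-alikes: they are no part of the job. Of the things that look like the part that bears platform, the largest one is meant. What is shaped like the part that bears plate_b_center but black is not meant.

How it is judged:
At the end, for the whole second after the job is handed in: One plate, or two one on the other, flat on the pedestal, each within 20 mm of its centre and 15 degrees of lengthwise; the stack's top face between the edges of the green band (19 mm either side of its centre, 1.5 mm grace). A plate not used is within 30 mm of where it started (((horizontal distance between plate_a_center and platform below 0.02 m and z of plate_a_center in the frame of platform between 0.008 and 0.022 m and angle between the y axis of plate_a_center and the y axis of platform, either way round below 0.26 rad and angle between plate_a_center's own z axis and vertical below 0.12 rad and z of plate_a_center in the frame of band between -0.0355 and 0.0055 m and distance of plate_b_center from where it was at the start of the episode below 0.03 m) or (horizontal distance between each of plate_a_center, plate_b_center and platform below 0.02 m and z of plate_a_center in the frame of platform between 0.008 and 0.022 m and angle between the y axis of each of plate_a_center, plate_b_center and the y axis of platform, either way round below 0.26 rad and angle between each of plate_a_center, plate_b_center's own z axis and vertical below 0.12 rad and z of plate_b_center in the frame of platform between 0.038 and 0.052 m and z of plate_b_center in the frame of band between -0.0355 and 0.0055 m) or (horizontal distance between plate_b_center and platform below 0.02 m and z of plate_b_center in the frame of platform between 0.008 and 0.022 m and angle between the y axis of plate_b_center and the y axis of platform, either way round below 0.26 rad and angle between plate_b_center's own z axis and vertical below 0.12 rad and z of plate_b_center in the frame of band between -0.0355 and 0.0055 m and distance of plate_a_center from where it was at the start of the episode below 0.03 m) or (horizontal distance between each of plate_b_center, plate_a_center and platform below 0.02 m and z of plate_b_center in the frame of platform between 0.008 and 0.022 m and angle between the y axis of each of plate_b_center, plate_a_center and the y axis of platform, either way round below 0.26 rad and angle between each of plate_b_center, plate_a_center's own z axis and vertical below 0.12 rad and z of plate_a_center in the frame of platform between 0.038 and 0.052 m and z of plate_a_center in the frame of band between -0.0355 and 0.0055 m))); the robot touches nothing.
It also fails if it takes over 64 s, if anything falls off the work surface, if the arm or the gripper's body presses on something with over 40 N, if the wrist force passes 120 N, or if a joint passes its speed limit or range.

ROBOT

A 7-joint arm with a two-finger parallel gripper is mounted at the origin on the work surface. World frame = base frame: x ahead of the robot, y to its left, z up, the work surface at z = 0. Lengths are in m, angles in rad, forces in N, time in s.
With the tool pointing down it reaches from about 0.35 to 0.9 m from the base axis. Payload 8.1 kg.
Tool frame: the origin (TCP) lies midway between the tips of the shut fingers; the grasp point (between the pads) lies behind it (arm.tcp_to_grasp is the z of the grasp point in the tool frame, in m); z points along the fingers, y is the line along which they close (so a half turn about z gives the same grasp; the last joint's range is limited). The gripper opens to 92 mm and grips with 3 to 60 N. Pads are 19 mm wide; open, the fingers measure 130 mm over their backs; the gripper's body (75 mm by 190 mm) begins 47 mm behind the grasp point.
Start: joints at [1.049, 0.434, 0.025, 1.573, -0.012, 1.134, -0.075], TCP at [0.254, -0.571, 0.227] pointing down, gripper open.
Joint ranges: [-2.62, 2.62], [-0.44, 2.09], [-1.27, 1.32], [0.08, 2.57], [-1.32, 4.46], [0.12, 2], [-2.74, 2.74]. Speed limits (rad/s): [2.22, 2.22, 3.01, 3.01, 3.14, 3.14, 3.14].

INTERFACE

Orientations are given as a rotation vector (axis times angle).
In Python, from cell import readout, vision, arm gives the robot as it stands.
- The arm moves only by the tool carry_out, never from a script. Its argument "increments" is one flat list of numbers, 6 for each row, row after row: the shift along the world's x, y, z in mm, then the turn, a rotation vector about the world's x, y, z in rad. In form: [tx, ty, tz, wx, wy, wz, tx, ty, tz, wx, wy, wz, ...]. A call has 1 to 20 rows; each row shifts and turns the commanded pose from where the row before left it; what a row does not reach is not made up. A row lasts 1/8 s, in which the tool goes at most 62.5 mm and 10.7 degrees, less where a joint would pass 70% of its speed; a pose out of reach is approached as far as the arm can. A call with a gripper value outside its range is refused whole. "grip" is the closure, from 0 (fully open) to 1 (shut), set as the call begins (left out, the last holds). The fingers move at their own pace and stop on an object; "newtons" is the grip in N (left out, the last holds). Time passes only in rows, so rows that do not move let the fingers close. It gives the time, the measured TCP pose, the force, the opening and the grip force at its end, in the units of the state.
- readout.observe(): the state, without advancing time (a new reading comes with each control period).
- vision.get_image(name): name is "scene" or "top" or "wrist"; returns the picture (420x560x3 uint8, red, green, blue); there is no depth.
- vision.calibration(name): a dict with "fov_y" (degrees; the focal length in pixels is half the picture's height over the tangent of half this angle, whatever the lens; pixels are square), "cx", "cy" (the principal point, pixels), "pose" (4x4, takes a point from camera to world coordinates). Camera axes: x right, y up, looking along -z (the intrinsics and any distortion apply to the point x, -y, -z); pixel columns grow to the right and rows downward; lengths in m; the calibration is good to about 2 mm. A picture is of the moment at which its call begins: read the wrist's pose just before it. calibration takes no time and is no camera call; for the wrist camera it gives the pose at the moment of the call.
- arm.sign_off(): hands the job in; it is judged then, once.
The state is a dict: "clock": time; "joints": joint angles; "dq": joint speeds; "joint_efforts": joint torques, N m; "position": TCP position; "ee_rot": TCP orientation; "force": force on the tool from outside, world axes, zero at the start; "ft_torque": the same for the moment, N m; "width": opening from 0.0 (shut) to 1.0 (fully open); "gripper_force": force on a finger pad.
Only numpy, scipy, OpenCV 4.12 (cv2) and the standard library are available. Lean on these libraries where they do the work, as an engineer would, in place of code of your own. Each camera call takes 0.05 s, during which the arm holds its last target. There are 200 camera calls.

## Working session

There is one attempt and no reset: what is moved stays moved. The work goes in short steps, Python scripts to look and compute and a tool call to move; the robot and the scene stay as the last step left them, time stands still between calls to the robot, and variables do not carry over. Pictures are saved under pics/ and viewed, at most 10 in all, crops included, and the job is handed in when it is done.

Besides the shell and the picture viewer there is one more tool, called after "Request:" as name(argument=value, ...) on one line, values as JSON. carry_out: Moves the arm, as the interface text tells. Its arguments: {"type":"object","properties":{"increments":{"type":"array","items":{"type":"number"}},"grip":{"type":"number"},"newtons":{"type":"number"}},"required":["increments"]}

```bash
mkdir -p pics; python3 - <<'E'
from cell import readout, vision, arm
import cv2,numpy as np
for n in("scene","top"):
    im=vision.get_image(n); cv2.imwrite(f"pics/{n}0.png",im[:,:,::-1])
    c=vision.calibration(n); print(n,{k:(np.round(v,4).tolist() if k=="pose" else v) for k,v in c.items()})
print(vision.calibration("wrist")); print(readout.observe()); print(arm.tcp_to_grasp)
E
```

```text
scene {'fov_y': 42.686625347443574, 'cx': 278.5299550712987, 'cy': 210.70126787594404, 'pose': [[0.8551, -0.3115, 0.4145, 0.9985], [0.5182, 0.4879, -0.7024, -0.8423], [0.0166, 0.8154, 0.5786, 0.7768], [0.0, 0.0, 0.0, 1.0]]}
top {'fov_y': 49.202406659334926, 'cx': 282.03307645136294, 'cy': 211.49092256861368, 'pose': [[-0.0041, 0.9863, -0.1649, 0.3311], [-0.9996, -0.0085, -0.0258, -0.0098], [-0.0269, 0.1648, 0.986, 1.2095], [0.0, 0.0, 0.0, 1.0]]}
{'fov_y': 58.20553846097492, 'cx': 272.8926533317436, 'cy': 210.1372245557628, 'pose': array([[ 0.40513184,  0.87278696,  0.27223356,  0.32760358],
       [-0.91425714,  0.38722337,  0.11912995, -0.53914379],
       [-0.00144013, -0.29715481,  0.95482823,  0.38341529],
       [ 0.        ,  0.        ,  0.        ,  1.        ]])}
{'clock': 0.1, 'joints': array([ 1.04938358,  0.43513373,  0.02496073,  1.57403331, -0.01159892,
        1.13400674, -0.0750898 ]), 'dq': array([ 0.00205235, -0.00143832,  0.00169555, -0.00245698, -0.00175743,
        0.00091384, -0.00066601]), 'joint_efforts': array([ 4.23598249e-03, -6.69124889e+01,  9.88791436e-01, -3.15143645e+01,
       -6.03665365e-02,  3.75028490e-02,  4.75570414e-05]), 'position': array([ 0.25393505, -0.57056601,  0.22602495]), 'ee_rot': array([-3.07163501e+00, -6.52713740e-01,  6.59943283e-04]), 'force': array([-0.38323095, -0.76995545, -0.0235787 ]), 'ft_torque': array([-0.01562942,  0.008045  , -0.06724126]), 'gripper_force': 0.0, 'width': 0.9977209937878374}
-0.0188
```

View pics/scene0.png

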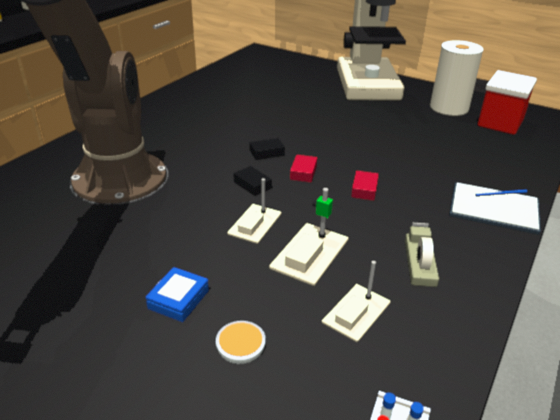

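View pics/top0.png

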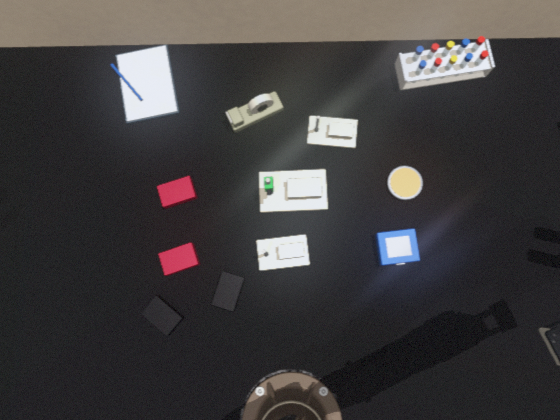

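```bash
cat >h.py <<'E'
from cell import readout, vision, arm
import cv2,numpy as np
def K(c,h=420):
    f=h/2/np.tan(np.radians(c["fov_y"]/2)); return f
def ray(c,uv,z):
    f=K(c);uv=np.atleast_2d(uv).astype(float)
    d=np.c_[(uv[:,0]-c["cx"])/f,-(uv[:,1]-c["cy"])/f,-np.ones(len(uv))]@c["pose"][:3,:3].T
    o=c["pose"][:3,3]; return o+d*((z-o[2])/d[:,2])[:,None]
def proj(c,P):
    p=(np.atleast_2d(P)-c["pose"][:3,3])@c["pose"][:3,:3]; f=K(c)
    return np.c_[c["cx"]+f*p[:,0]/-p[:,2],c["cy"]-f*p[:,1]/-p[:,2]]
def blobs(m,amin):
    cs,_=cv2.findContours(m.astype(np.uint8),cv2.RETR_EXTERNAL,cv2.CHAIN_APPROX_NONE)
    return [k for k in cs if cv2.contourArea(k)>amin]
def rect(c,k,z):
    w=ray(c,k.reshape(-1,2),z)[:,:2]; (x,y),(a,b),t=cv2.minAreaRect((w*1000).astype(np.float32))
    if a>b: a,b,t=b,a,t-90   # t: direction of short side (x axis)
    t=(t+90)%180-90
    return np.round([x,y,a,b,t],1)
E
python3 - <<'E'
from h import *
im=cv2.cvtColor(cv2.imread("pics/top0.png"),cv2.COLOR_BGR2RGB).astype(int);c=vision.calibration("top")
R,G,B=im[...,0],im[...,1],im[...,2]
for k in blobs((R>100)&(G<60)&(B<90),200): print("red",cv2.boundingRect(k),rect(c,k,.03))
m=(R>120)&(G>120)&(B>100); m[:160]=0;m[225:]=0;m[:,:250]=0;m[:,340:]=0
for k in blobs(m,200): print("foot",cv2.boundingRect(k),rect(c,k,.01))
print("gray centre", im[175:202:2,305].tolist())
g=(G>90)&(R<90)&(B<90)
for k in blobs(g,8): print("green top",cv2.boundingRect(k))
s=cv2.cvtColor(cv2.imread("pics/scene0.png"),cv2.COLOR_BGR2RGB).astype(int)
g=(s[...,1]>90)&(s[...,0]<90)&(s[...,2]<90)
for k in blobs(g,8): print("green scene",cv2.boundingRect(k))
a=cv2.imread("pics/top0.png")[165:215,150:340]; b=cv2.imread("pics/scene0.png")[180:285,260:360]
a=cv2.resize(a,None,fx=4,fy=4,interpolation=2); b=cv2.resize(b,None,fx=3.6,fy=3.6,interpolation=2)
o=np.zeros((200+378,760,3),np.uint8);o[:200,:760]=a;o[200:200+b.shape[0],:b.shape[1]]=b
cv2.imwrite("pics/crop0.png",o)
E
```

```text
red (158, 242, 41, 33) [408.2 289.9  62.2  93.5  19.1]
foot (259, 169, 69, 43) [590.1  -7.3 112.2 181.2   1.9]
gray centre [[231, 235, 234], [231, 236, 228], [231, 235, 234], [231, 236, 236], [232, 235, 236], [231, 235, 236], [232, 235, 237], [232, 236, 238], [231, 235, 238], [232, 236, 239], [230, 232, 234], [143, 138, 125], [200, 197, 187], [231, 235, 239]]
green scene (316, 195, 17, 24)
```

View pics/crop0.png

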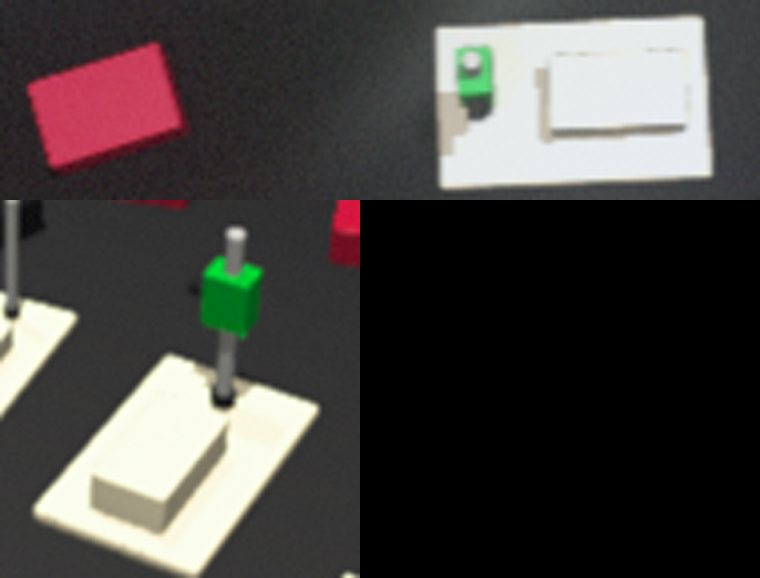

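The largest of the three cream stands is the one at top-view (293,190), the only one with a green band; the others, at (332,131) and (283,252), are smaller. The maroon plates are at (176,192) and (178,259). The black ones, at (162,315) and (228,291), are look-alikes. The crop confirms this: pedestal top face at about (287–321,178–197), and the band sits high on the post.

```bash
python3 - <<'E'
from h import *
im=cv2.cvtColor(cv2.imread("pics/top0.png"),cv2.COLOR_BGR2RGB).astype(int);c=vision.calibration("top")
R,G,B=im[...,0],im[...,1],im[...,2]
for k in blobs((R>150)&(G<100)&(B<140)&(R-G>90),200): print("red",cv2.boundingRect(k),rect(c,k,.03))
q=np.array([[287.5,178.2],[321.5,177.5],[321.7,195.5],[287.5,197]],np.float32)
r=rect(c,q,.04);print("ped",r)
sc=vision.calibration("scene"); t=np.radians(1.9); Rz=np.array([[np.cos(t),-np.sin(t)],[np.sin(t),np.cos(t)]])
p=r[:2]/1000
for h in range(24,68,3):
    pts=[np.r_[p+Rz@[dx,.09+dy],.04+h/1000+dz] for dx in(-.015,.015) for dy in(-.011,.011) for dz in(-.019,.019)]
    u=proj(sc,pts); v=proj(c,pts); print(h,u.min(0).round(1),u.max(0).round(1),v.min(0).round(1),v.max(0).round(1))
E
```

```text
red (159, 243, 39, 32) [408.1 290.8  59.   90.4  18.9]
red (157, 176, 38, 30) [586.3 302.3  59.   90.3  17.9]
ped [590.3 -38.1  50.1  89.7   0.6]
24 [314.3 206.9] [331.6 229.5] [264.6 179.1] [274.4 194.1]
27 [314.4 205.8] [331.7 228.4] [264.5 178.8] [274.3 193.9]
30 [314.5 204.7] [331.8 227.4] [264.4 178.5] [274.3 193.6]
33 [314.5 203.6] [331.9 226.3] [264.4 178.2] [274.2 193.4]
36 [314.6 202.5] [332.  225.2] [264.3 177.9] [274.2 193.2]
39 [314.7 201.4] [332.1 224.2] [264.2 177.6] [274.1 192.9]
42 [314.7 200.3] [332.2 223.1] [264.1 177.4] [274.1 192.7]
45 [314.8 199.2] [332.3 222. ] [264.  177.1] [274.  192.4]
48 [314.9 198.1] [332.4 220.9] [264.  176.8] [274.  192.2]
51 [315. 197.] [332.5 219.8] [263.9 176.5] [273.9 192. ]
54 [315.  195.9] [332.6 218.7] [263.8 176.2] [273.9 191.7]
57 [315.1 194.8] [332.7 217.6] [263.7 175.9] [273.8 191.5]
60 [315.2 193.6] [332.8 216.5] [263.6 175.6] [273.7 191.2]
63 [315.3 192.5] [332.9 215.4] [263.6 175.3] [273.7 191. ]
66 [315.3 191.4] [333.  214.3] [263.5 175. ] [273.6 190.7]
```

Band centre is about 54 mm above the pedestal, so its edges are at 35–73 mm. A one-plate stack (30 mm) is too low and a two-plate stack (60 mm) fits, so both plates are needed. I'll move above plate B first.

Request:
carry_out(increments=[17,44,-1,0,0,0.073,17,44,-1,0,0,0.073,17,44,-1,0,0,0.073,17,44,-1,0,0,0.073,17,44,-1,0,0,0.073,17,44,-1,0,0,0.073,17,44,-1,0,0,0.073,17,44,-1,0,0,0.073,17,44,-1,0,0,0.073,17,44,-1,0,0,0.073,17,44,-1,0,0,0.073,17,44,-1,0,0,0.073,17,44,-1,0,0,0.073,17,44,-1,0,0,0.073,17,44,-1,0,0,0.073,17,44,-1,0,0,0.073,17,43,-1,0,0,0.073,16,43,-1,0,0,0.074,16,42,-1,0,0,0.074,0,0,0,0,0,0], grip=0)

```text
clock: 2.6
position: [0.5745, 0.265, 0.2068]
ee_rot: [-1.935, -2.471, -0.001]
force: [-0.6, 0.5, -0.1]
width: 1.004
gripper_force: 0.0
```

```bash
cat >>h.py <<'E'
from scipy.spatial.transform import Rotation as Ro
def st():
    s=readout.observe(); M=Ro.from_rotvec(s["ee_rot"]).as_matrix()
    print("t",round(s["clock"],2),"p",(s["position"]*1000).round(1),"yaw_y",round((np.degrees(np.arctan2(M[1,1],M[0,1]))+90)%180-90,1),"tilt",M[:2,2].round(3),"F",s["force"].round(1),"w",round(s["width"],3),round(s["gripper_force"],1))
def reds(cam,z,name=None):
    c=vision.calibration(cam); im=vision.get_image(cam)
    if name: cv2.imwrite("pics/"+name,im[:,:,::-1])
    i=im.astype(int);R,G,B=i[...,0],i[...,1],i[...,2]
    for k in blobs((R>150)&(G<100)&(B<140)&(R-G>90),200): print(cam,cv2.boundingRect(k),rect(c,k,z))
E
python3 - <<'E'
from h import *
st(); reds("wrist",.03,"w1.png")
E
```

```text
t 2.6 p [574.5 265.  206.8] yaw_y 13.9 tilt [-0.002  0.002] F [-0.6  0.5 -0.1] w 1.004 0.0
wrist (259, 94, 72, 102) [585.2 301.6  60.2  89.2  18. ]
wrist (46, 54, 91, 113) [407.9 289.9  60.5  89.3  18.8]
```

View pics/w1.png

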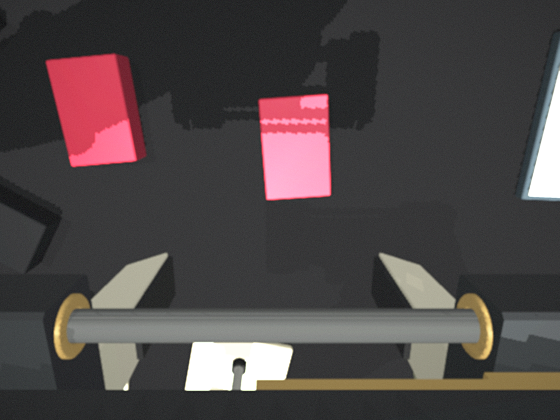

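The wrist view shows plate B at (295,147) and plate A at (97,110); both agree with the top view to about 1 mm. Descending on B.

Request:
carry_out(increments=[4,13,-10,0,0,0.024,4,12,-15,0,0,0.024,3,12,-20,0,0,0.024,0,0,-30,0,0,0,0,0,-30,0,0,0,0,0,-30,0,0,0,0,0,-20,0,0,0,0,0,-15,0,0,0,0,0,-12,0,0,0,0,0,-10,0,0,0,0,0,-6,0,0,0,0,0,-4,0,0,0,0,0,0,0,0,0,0,0,0,0,0,0])

```text
clock: 4.4
position: [0.5864, 0.2982, 0.0061]
ee_rot: [1.853, 2.537, 0.001]
force: [1.0, -0.2, -0.2]
width: 1.0
gripper_force: 0.0
```

Request:
carry_out(increments=[0,0,0,0,0,0,0,0,0,0,0,0,0,0,0,0,0,0,0,0,0,0,0,0,0,0,0,0,0,0,0,0,0,0,0,0,0,0,0,0,0,0,0,0,0,0,0,0], grip=1, newtons=40)

```text
clock: 5.4
position: [0.5863, 0.298, 0.0058]
ee_rot: [1.853, 2.537, 0.0]
force: [0.9, 0.3, 0.7]
width: 0.654
gripper_force: 40.0
```

```bash
python3 -c "
from h import *
st()"
```

```text
t 5.4 p [586.3 298.    5.8] yaw_y 17.7 tilt [0. 0.] F [0.9 0.3 0.7] w 0.654 40.0
```

Request:
carry_out(increments=[0,0,10,0,0,0,0,0,20,0,0,0,0,0,30,0,0,0,0,0,30,0,0,0,0,0,30,0,0,0,0,0,30,0,0,0,0,0,30,0,0,0,0,0,20,0,0,0,0,-20,0,0,0,-0.028,0,-40,0,0,0,-0.028,0,-40,0,0,0,-0.028,0,-40,0,0,0,-0.028,0,-40,0,0,0,-0.028,1,-40,0,0,0,-0.028,1,-40,0,0,0,-0.028,1,-40,0,0,0,-0.028,1,-25,0,0,0,-0.028,0,-15,0,0,0,-0.028,0,0,0,0,0,0,0,0,0,0,0,0])

```text
clock: 7.9
position: [0.5901, -0.04, 0.2058]
ee_rot: [-2.186, -2.256, -0.001]
force: [0.3, -0.4, -4.7]
width: 0.651
gripper_force: 40.0
```

```bash
python3 - <<'E'
from h import *
st()
im=vision.get_image("wrist"); cv2.imwrite("pics/w2.png",im[:,:,::-1])
reds("top",.229)
E
```

```text
t 7.9 p [590.1 -40.  205.8] yaw_y 1.8 tilt [0.    0.001] F [ 0.3 -0.4 -4.7] w 0.651 40.0
top (158, 243, 40, 32) [395.1 239.8  50.5  76.1  18.9]
```

View pics/w2.png

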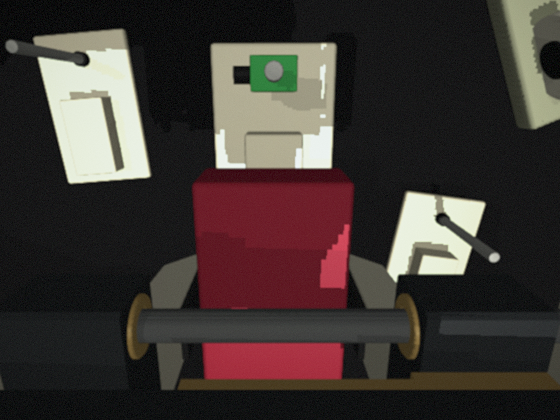

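The held plate is centred on the pedestal: plate columns 194–352, pedestal columns 245–303, both centred near column 273, and parallel. Lowering.

Request:
carry_out(increments=[0,0,-15,0,0,0,0,0,-25,0,0,0,0,0,-25,0,0,0,0,0,-25,0,0,0,0,0,-20,0,0,0,0,0,-15,0,0,0,0,0,-12,0,0,0,0,0,-8,0,0,0,0,0,-6,0,0,0,0,0,-4,0,0,0,0,0,-2,0,0,0,0,0,-1,0,0,0,0,0,-1,0,0,0,0,0,-1,0,0,0,0,0,0,0,0,0,0,0,0,0,0,0])

```text
clock: 10.0
position: [0.5902, -0.042, 0.0458]
ee_rot: [2.189, 2.253, 0.0]
force: [-0.1, 0.3, -4.5]
width: 0.651
gripper_force: 40.0
```

Request:
carry_out(increments=[0,0,0,0,0,0,0,0,0,0,0,0,0,0,0,0,0,0,0,0,0,0,0,0,0,0,0,0,0,0,0,0,0,0,0,0], grip=0)

```text
clock: 10.75
position: [0.5901, -0.042, 0.0457]
ee_rot: [2.189, 2.253, 0.0]
force: [-0.5, 0.3, -0.2]
width: 0.998
gripper_force: 0.0
```

Request:
carry_out(increments=[0,0,5,0,0,0,0,0,15,0,0,0,0,0,25,0,0,0,0,0,30,0,0,0,0,0,30,0,0,0,0,0,30,0,0,0,0,0,25,0,0,0,0,0,0,0,0,0])

```text
clock: 11.75
position: [0.5915, -0.0417, 0.2089]
ee_rot: [2.187, 2.251, 0.005]
force: [-0.3, 0.2, -0.1]
width: 1.001
gripper_force: 0.0
```

```bash
python3 - <<'E'
from h import *
st(); reds("wrist",.07,"w3.png")
E
```

```text
t 11.75 p [591.5 -41.7 208.9] yaw_y 1.7 tilt [ 0.005 -0.   ] F [-0.3  0.2 -0.1] w 1.001 0.0
wrist (234, 152, 73, 90) [590.  -44.2  58.   75.    1.4]
wrist (234, 137, 74, 8) [588.8   2.4   4.8  56.8  89.9]
```

Request:
carry_out(increments=[-10,17,0,0,0,0.03,-18,35,0,0,0,0.03,-18,35,0,0,0,0.03,-18,35,0,0,0,0.03,-18,35,0,0,0,0.03,-18,35,0,0,0,0.03,-18,35,0,0,0,0.03,-18,30,0,0,0,0.03,-18,30,0,0,0,0.03,-18,25,0,0,0,0.03,-11,20,0,0,0,0,0,0,-20,0,0,0,0,0,-30,0,0,0,0,0,-30,0,0,0,0,0,-20,0,0,0,0,0,0,0,0,0])

```text
clock: 13.8
position: [0.4047, 0.2894, 0.1041]
ee_rot: [-1.823, -2.556, 0.006]
force: [-0.7, -1.3, -0.1]
width: 0.998
gripper_force: 0.0
```

```bash
python3 - <<'E'
from h import *
st(); reds("top",.07,"t4.png")
E
```

```text
t 13.8 p [404.7 289.4 104.1] yaw_y 19.0 tilt [-0.004 -0.002] F [-0.7 -1.3 -0.1] w 0.998 0.0
top (288, 175, 33, 20) [ 5.91e+02 -3.62e+01  4.95e+01  8.14e+01 -4.00e-01]
```

View pics/t4.png

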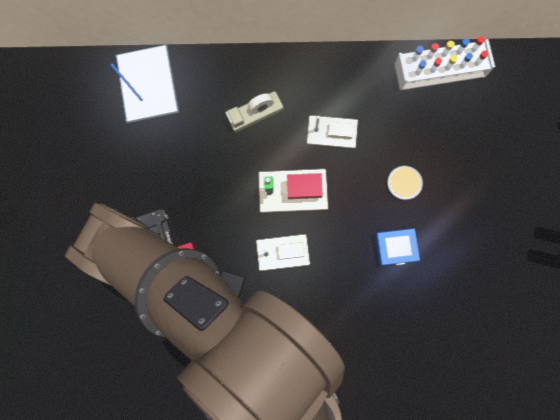

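The first plate sits squarely on the pedestal at (305,186), about (590,-37) mm. Now grasping plate A.

Request:
carry_out(increments=[3,1,-20,0,0,0,0,0,-25,0,0,0,0,0,-20,0,0,0,0,0,-15,0,0,0,0,0,-10,0,0,0,0,0,-5,0,0,0,0,0,-3,0,0,0,0,0,0,0,0,0,0,0,0,0,0,0])

```text
clock: 14.98
position: [0.4103, 0.2911, 0.0081]
ee_rot: [1.828, 2.555, 0.001]
force: [-0.1, 0.2, -0.6]
width: 1.002
gripper_force: 0.0
```

Request:
carry_out(increments=[0,0,0,0,0,0,0,0,0,0,0,0,0,0,0,0,0,0,0,0,0,0,0,0,0,0,0,0,0,0,0,0,0,0,0,0,0,0,0,0,0,0,0,0,0,0,0,0], grip=1, newtons=40)

```text
clock: 15.98
position: [0.4093, 0.2906, 0.0076]
ee_rot: [-1.827, -2.555, 0.002]
force: [-5.4, -2.1, 5.3]
width: 0.649
gripper_force: 40.0
```

Request:
carry_out(increments=[0,0,10,0,0,0,0,0,20,0,0,0,0,0,30,0,0,0,0,0,30,0,0,0,0,0,30,0,0,0,0,0,30,0,0,0,0,0,30,0,0,0,0,0,20,0,0,0,0,0,0,0,0,0])

```text
clock: 17.1
position: [0.4111, 0.2916, 0.2093]
ee_rot: [1.827, 2.554, 0.005]
force: [0.4, -0.1, -5.4]
width: 0.653
gripper_force: 40.0
```

```bash
python3 -c "
from h import *
st()"
```

```text
t 17.1 p [411.1 291.6 209.3] yaw_y 18.8 tilt [0.003 0.002] F [ 0.4 -0.1 -5.4] w 0.653 40.0
```

Request:
carry_out(increments=[9,-15,0,0,0,-0.03,18,-32,0,0,0,-0.03,18,-32,0,0,0,-0.03,18,-32,0,0,0,-0.03,18,-32,0,0,0,-0.03,18,-32,0,0,0,-0.03,18,-32,0,0,0,-0.03,18,-32,0,0,0,-0.03,18,-32,0,0,0,-0.03,17,-32,0,0,0,-0.03,9,-26,0,0,0,0,0,0,0,0,0,0,0,0,0,0,0,0])

```text
clock: 18.73
position: [0.5884, -0.0384, 0.2066]
ee_rot: [-2.189, -2.251, 0.002]
force: [0.5, 0.7, -3.8]
width: 0.65
gripper_force: 40.0
```

```bash
python3 - <<'E'
from h import *
st()
E
```

```text
t 18.73 p [588.4 -38.4 206.6] yaw_y 1.6 tilt [-0.002  0.   ] F [ 0.5  0.7 -3.8] w 0.65 40.0
```

Request:
carry_out(increments=[1,0,-15,0,0,0,0,0,-25,0,0,0,0,0,-25,0,0,0,0,0,-20,0,0,0,0,0,-15,0,0,0,0,0,-10,0,0,0,0,0,-7,0,0,0,0,0,-5,0,0,0,0,0,-3,0,0,0,0,0,-1,0,0,0,0,0,-1,0,0,0,0,0,0,0,0,0,0,0,0,0,0,0])

```text
clock: 20.35
position: [0.5902, -0.038, 0.0809]
ee_rot: [2.189, 2.253, 0.0]
force: [0.2, -0.5, -4.6]
width: 0.654
gripper_force: 40.0
```

```bash
python3 - <<'E'
from h import *
st()
E
```

```text
t 20.35 p [590.2 -38.   80.9] yaw_y 1.7 tilt [0. 0.] F [ 0.2 -0.5 -4.6] w 0.654 40.0
```

Still hanging, about 3 mm above the first plate.

Request:
carry_out(increments=[0,0,-1,0,0,0,0,0,-1,0,0,0,0,0,-1,0,0,0,0,0,-0.5,0,0,0,0,0,0,0,0,0,0,0,0,0,0,0])

```text
clock: 21.1
position: [0.5901, -0.038, 0.0777]
ee_rot: [2.189, 2.253, -0.0]
force: [-3.8, -0.2, 5.3]
width: 0.649
gripper_force: 40.0
```

Request:
carry_out(increments=[0,0,0,0,0,0,0,0,0,0,0,0,0,0,0,0,0,0,0,0,0,0,0,0,0,0,0,0,0,0,0,0,0,0,0,0], grip=0)

```text
clock: 21.85
position: [0.5901, -0.038, 0.0772]
ee_rot: [2.189, 2.253, 0.0]
force: [0.1, -1.2, 0.0]
width: 1.002
gripper_force: 0.0
```

Request:
carry_out(increments=[0,0,5,0,0,0,0,0,15,0,0,0,0,0,25,0,0,0,0,0,30,0,0,0,0,0,30,0,0,0,0,0,25,0,0,0,-20,-40,0,0,0,0,-20,-40,0,0,0,0,-20,-40,0,0,0,0,-20,-40,0,0,0,0,-20,-40,0,0,0,0,-20,-40,0,0,0,0,-20,-40,0,0,0,0,0,0,0,0,0,0,0,0,0,0,0,0])

```text
clock: 23.72
position: [0.4506, -0.3174, 0.2081]
ee_rot: [2.188, 2.253, 0.001]
force: [0.6, 1.2, 0.5]
width: 1.002
gripper_force: 0.0
```

```bash
python3 - <<'E'
from h import *
st(); reds("top",.10)
im=vision.get_image("scene")
cv2.imwrite("pics/s5.png",cv2.resize(im[170:300,240:380,::-1],None,fx=4,fy=4,interpolation=2))
E
```

```text
t 23.73 p [ 450.6 -317.4  208.1] yaw_y 1.7 tilt [0.001 0.   ] F [0.6 1.2 0.5] w 1.002 0.0
```

View pics/s5.png

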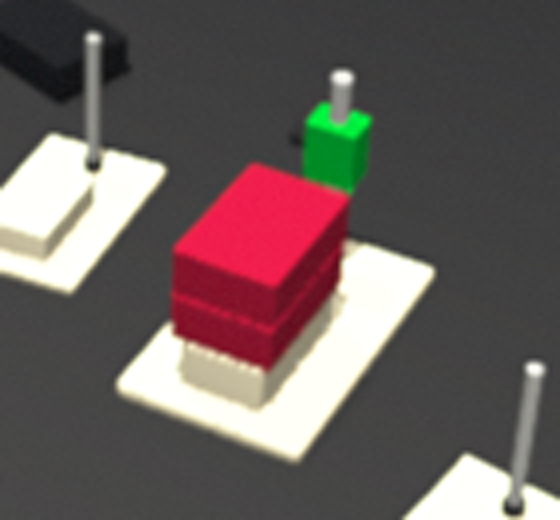

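The crop shows both plates stacked flat and squarely on the pedestal (crop rows 165–365, columns 172–350). The computed top height of 60 mm lies inside the band's 35–73 mm, and the arm is clear.

```bash
python3 -c "
from cell import arm
print(arm.sign_off())"
```

```text
the job is handed in; nothing more can be done
None
```

I stacked both maroon plates squarely on the largest pedestal, with the top face 60 mm above it (nominal) and the measured green band at about 35–73 mm. I handed the job in at about 24 s; the sign-off gave no verdict.

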